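# Hold the toroidal transformer against the chassis wall for bolting

### The arm

A 6-joint arm with a two-finger parallel gripper is mounted at the origin on the work surface. World frame = base frame: x ahead of the robot, y to its left, z up, the work surface at z = 0. Lengths are in mm, angles in rad, forces in N, time in s.
With the tool pointing down it reaches from about 275 to 750 mm from the base axis. Payload 10.2 kg.
Tool frame: the origin (TCP) lies at the very end of the fingers, on their centre line; the grasp point (between the pads) lies 19 mm behind it (ctrl.pinch_z is the distance from the TCP to the grasp point, in mm); y points along the fingers, z is the direction in which the jaws open and shut, and the axes are right-handed (so a half turn about y gives the same grasp; the last joint's range is limited). The gripper opens to 85 mm and grips with 20 to 120 N. Pads are 22 mm wide; open, the fingers measure 114 mm over their backs; the gripper's body (76 mm by 85 mm) begins 54 mm behind the grasp point. The pads swing forward as they close: fully open they stand 13 mm farther back than shut.
Start: joints at [1.006, 0.313, 1.498, -0, 1.331, -0.223], TCP at [175.984, 494.632, 231.294] pointing down, gripper open.
Joint ranges: [-2.94, 2.94], [-0.97, 2.17], [0.19, 2.56], [-1.23, 4.37], [0.02, 3.11], [-2.88, 2.88]. Speed limits (rad/s): [2.39, 2.39, 3.01, 3.14, 3.14, 3.14].

### API

Orientations are given as a unit quaternion [w, x, y, z].
In Python, from rig import sense, eyes, ctrl gives the robot as it stands. The module is installed in compiled form; this text tells all that it offers.
- The arm moves only by the shell command python3 -m handwheel 'ROWS' [FORCE]. ROWS is JSON, a list of rows, each an object of numbers: "grip": the finger opening in mm, from 0 to 85.4; "tx", "ty", "tz": the shift along the tool's x, y, z in mm; "wx", "wy", "wz": the turn, a rotation vector about the tool's x, y, z in rad. In form: [{"grip": .., "tx": .., "ty": .., "tz": .., "wx": .., "wy": .., "wz": ..}, ...]. A call has 1 to 10 rows; each row shifts and turns the commanded pose from where the row before left it, along the tool's axes as they then stand; what a row does not reach is not made up. A row lasts 1/12 s, in which the tool goes at most 41.7 mm and 7.16 degrees, less where a joint would pass 70% of its speed; a pose out of reach is approached as far as the arm can. A call is refused whole if a number of a shift passes 41.7 or a number of a turn 0.125, either way. A call with a gripper value outside its range is refused whole. The fingers move at their own pace and stop on an object; FORCE is the grip in N (left out, the last holds). Time passes only in rows, so rows that do not move let the fingers close. It gives the time, the measured TCP pose, the force and the opening at its end, in the units of the state.
- sense(): the state, without advancing time (a new reading comes with each control period).
- eyes.capture(name): name is "scene" or "top" or "wrist"; returns a dict with "pixels" (420x560x3 uint8, red, green, blue), "mtx" (3x3 intrinsics, pixels), "R" (3x3) and "t" (3): a world point X has camera coordinates R X + t. Camera axes: x right, y down, z forward; pixel columns grow to the right and rows downward; lengths in mm; the calibration is good to about 2 mm. The wrist camera is an equidistant fisheye: a pixel r from the principal point sees the ray r / f radians off the axis. A picture is of the moment at which its call begins. There is no depth.
- ctrl.finish_job(): hands the job in, once; it reports no verdict.
The state is a dict: "time_s": time; "joints": joint angles; "dq": joint speeds; "tau": joint torques, N m; "eef_pos": TCP position; "ee_rot": TCP orientation; "force": force on the tool from outside, world axes, zero at the start; "wrist_torque": the same for the moment, N m; "grip_width": opening from 0.0 (shut) to 1.0 (fully open).
Only numpy, scipy, OpenCV 4.12 (cv2) and the standard library are available. Lean on these libraries where they do the work, as an engineer would, in place of code of your own. Each camera call takes 0.05 s, during which the arm holds its last target.

### The job

Lift the larger of the two ring-shaped transformers up and off its peg and carry it into the open chassis. Press its plain face (solder tags facing away from the wall) flat and centred on the round rubber pad on the chassis wall, bore in line with the bolt hole and not resting on the chassis floor, with a steady push of about 10 newtons, and finish while still holding it there so that I can put the bolt through. Do not drop it, and leave the smaller ring and the other things on the bench as they are.

Things in the scene. Friction and masses are not known exactly. Their poses are not given: they have to be found in the camera images.
- transformer: The larger ring: toroidal transformer in ochre tape, 60 mm outside diameter, 24 mm bore, 30 mm thick, 0.25 to 0.4 kg. Hangs by its bore on either of the two pegs, its axis level, along the peg. Origin: centre of the ring (middle of bore and thickness); x axis: the ring's axis. The +x face (towards the rack as it hangs) is plain. Grip it across its diameter.
- tag_face (a point): Centre of the transformer's tagged face, 15 mm from its origin along its -x axis. This face (away from the rack as it hangs) carries a small black strip with four brass solder tags 7 mm long.
- small_choke: The smaller ring, a choke of the same look: 44 mm outside diameter, 24 mm bore, 22 mm thick. Hangs on the other peg. Stays there. Origin at its centre, x along its axis.
- rack: Fixed steel rack: base plate 120 x 240 x 8 mm, one post and a crossbar 190 mm long, 31 mm behind (+x of) the origin, top 152 mm up (the rack's highest point but for the peg stops). Two level pegs point along the rack's -x axis, 75 mm to either side (y) of the middle. Origin: on the bench, below the middle between the pegs; z up.
- peg_left (a point): Centre line of the peg on the rack's +y side, at its stop end: 39 mm in front (-x) of the rack's origin, 145 mm up. Peg 7 mm thick; the end turns up 6 mm as a stop, top 9.5 mm above this point. A hanging ring's centre is 8.5 mm below the peg's centre line, 24 to 30 mm behind the end; lifted 11 mm its bore clears the stop by 5 mm above and below, and it slides off in front.
- peg_right (a point): The same point of the like peg on the rack's -y side.
- chassis: Fixed open steel chassis on an aluminium work plate 200 x 270 mm. Floor 160 (x) x 220 (y) mm, 10 mm above the bench. One tall wall at the +x end, top edge 98 mm up; a 12 mm lip at the -x end. Circuit board parts up to 42 mm up lie at x -74 to -18 mm; fittings on the wall are over 77 mm to either side of the bolt hole. Origin: on the bench under its middle; x points through the tall wall, z up.
- bolt_hole (a point): The centre of the 8 mm bolt hole, on the wall's inner face, 60 mm above the bench and 79 mm along the chassis's x axis. Axes as the chassis: x points into the wall, y along it, z up.
- pad: Dark grey sponge-rubber mounting pad stuck on the wall's inner face round the bolt hole: 62 mm diameter, 8 mm thick, 10 mm hole. Origin: the centre of its free face, 8 mm in front of the bolt hole; x points into the wall. It gives evenly, 2.5 N for each mm, and is squeezed solid at 5.5 mm.
- spray_can: Cleaner spray can, 53 mm diameter, 150 mm tall, standing on the bench. Leave alone. Origin at the centre of its foot.
- screwdriver: Screwdriver, 170 mm long, lying on the bench near the robot. Leave alone. Its x axis runs along it, from the handle to the blade.
Mind the look-alikes: they are no part of the job. Leave any blue or white look-alike of the transformer alone.

How it is judged (in metres and radians):
On the way:
1. the transformer is off its peg and held clear in the gripper (distance of transformer from where it was at the start of the episode above 0.07 m and contact force between the fingers and transformer above 1 N and contact force between transformer and rack below 0.05 N and contact force between transformer and chassis below 0.05 N and height (world z) of transformer above 0.07 m), for 0.2 s.
At the end, for the whole second after the job is handed in: The gripper still holds the transformer, at rest, plain face flat on the pad (axes within 4 degrees), its centre within 5 mm of the bolt hole's axis sideways and in height, pressed on the pad with 6 to 14 N throughout the last second (contact force between transformer and pad between 6 and 14 N and y of transformer in the frame of bolt_hole between -0.005 and 0.005 m and z of transformer in the frame of bolt_hole between -0.005 and 0.005 m and angle between the x axis of transformer and the x axis of bolt_hole, either way round below 0.07 rad and x of tag_face in the frame of bolt_hole below -0.028 m and contact force between the fingers and transformer above 1 N and linear speed of transformer below 0.01 m/s); the arm keeps its last pose, push and grip.
It fails at once if the transformer is dropped (height (world z) of transformer below 0.036 m).
It fails at once if the smaller ring is disturbed (distance of small_choke from where it was at the start of the episode above 0.03 m).
It fails at once if another thing on the bench is disturbed (distance of any of spray_can, screwdriver from where it was at the start of the episode above 0.03 m).
It also fails if it takes over 48 s, if anything falls off the work surface, if the arm or the gripper's body presses on something with over 40 N, if the wrist force passes 120 N, or if a joint passes its speed limit or range.

## Working session

There is one attempt and no reset: what is moved stays moved. The work goes in short steps, Python scripts to look and compute and a shell command to move; the robot and the scene stay as the last step left them, time stands still between calls to the robot, and variables do not carry over. Pictures are saved under pics/ and viewed, and the job is handed in when it is done.

```bash
mkdir -p pics; ls; python3 - <<'E'
from rig import sense, eyes, ctrl
import cv2, numpy as np
s=sense(); print({k:np.round(v,3).tolist() for k,v in s.items()}, ctrl.pinch_z)
np.set_printoptions(suppress=True,precision=3)
for n in ["scene","top","wrist"]:
    c=eyes.capture(n); cv2.imwrite(f"pics/{n}0.png",c["pixels"][:,:,::-1]); print(n,c["mtx"].tolist(),c["R"],c["t"])
E
```

```text
pics
{'time_s': 0.0, 'joints': [1.006, 0.313, 1.498, 0.0, 1.331, -0.223], 'dq': [0.001, 0.001, -0.001, -0.003, 0.001, 0.0], 'tau': [0.001, -41.227, -25.974, -0.0, 0.004, -0.0], 'eef_pos': [175.85, 494.402, 230.724], 'ee_rot': [-0.696, 0.697, -0.12, 0.12], 'force': [-0.142, 0.354, 0.776], 'wrist_torque': [0.005, 0.005, 0.009], 'grip_width': 0.998} 18.700000000000003
scene [[386.76272539682304, 0.0, 275.5089756464856], [0.0, 386.76272539682304, 208.78330914000986], [0.0, 0.0, 1.0]] [[ 0.835  0.55   0.007]
 [ 0.326 -0.484 -0.812]
 [-0.443  0.68  -0.584]] [-572.164  -34.833 1040.631]
top [[497.8671261649483, 0.0, 276.9392124541442], [0.0, 497.8671261649483, 203.0342944675253], [0.0, 0.0, 1.0]] [[ 0.042 -0.999 -0.001]
 [-0.968 -0.04  -0.246]
 [ 0.246  0.011 -0.969]] [ 120.213  643.955 1073.904]
wrist [[325.19226210127806, 0.0, 278.39670120280397], [0.0, 325.19226210127806, 208.24907058908792], [0.0, 0.0, 1.0]] [[ 0.335  0.942 -0.001]
 [ 0.899 -0.319  0.301]
 [ 0.283 -0.102 -0.954]] [-523.607  -39.236  379.195]
```

View pics/scene0.png

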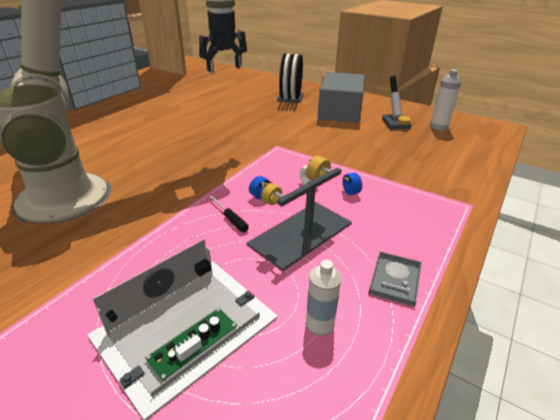

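View pics/top0.png

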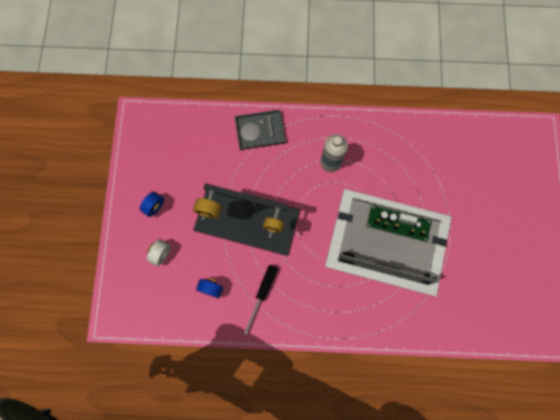

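View pics/wrist0.png

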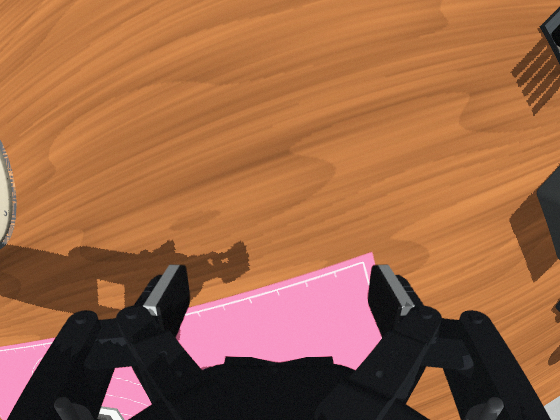

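```bash
python3 - <<'E'
import cv2, numpy as np
t=cv2.imread("pics/top0.png"); s=cv2.imread("pics/scene0.png")
a=cv2.resize(t[170:270,180:312],(792,600),interpolation=cv2.INTER_CUBIC)
b=cv2.resize(s[140:260,230:390],(800,600),interpolation=cv2.INTER_CUBIC)
c=cv2.resize(t[180:300,320:460],(700,600),interpolation=cv2.INTER_CUBIC)
d=cv2.resize(s[230:400,80:290],(741,600),interpolation=cv2.INTER_CUBIC)
for n,i in zip("abcd",(a,b,c,d)): cv2.imwrite(f"pics/crop0{n}.png",i)
E
```

```text
(no output)
```

View pics/crop0a.png

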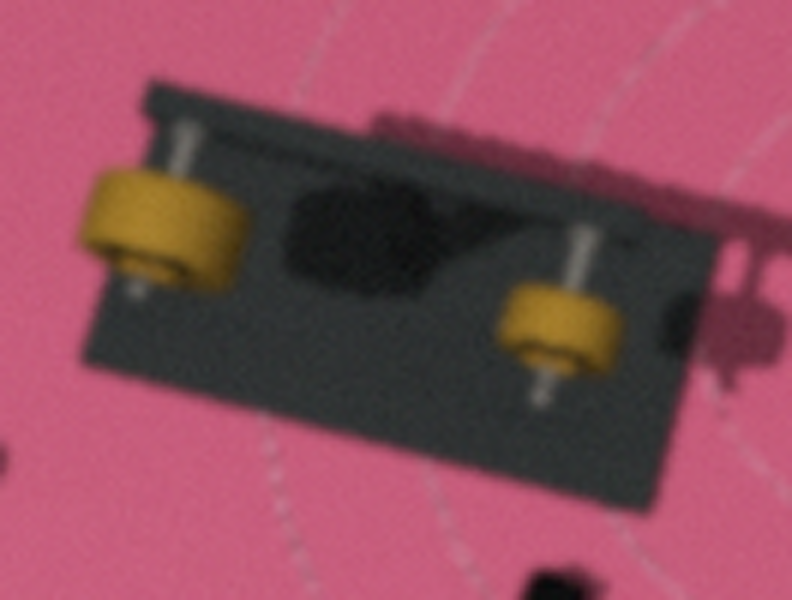

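View pics/crop0b.png

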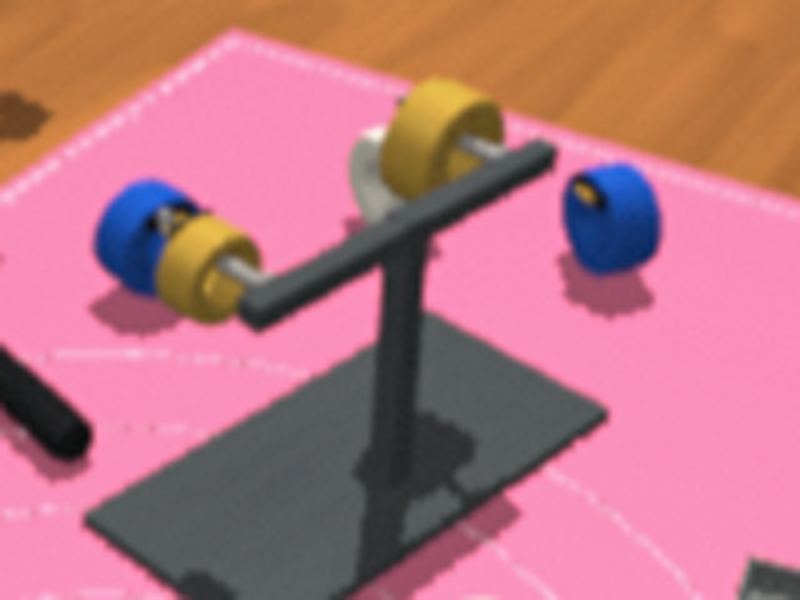

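View pics/crop0c.png

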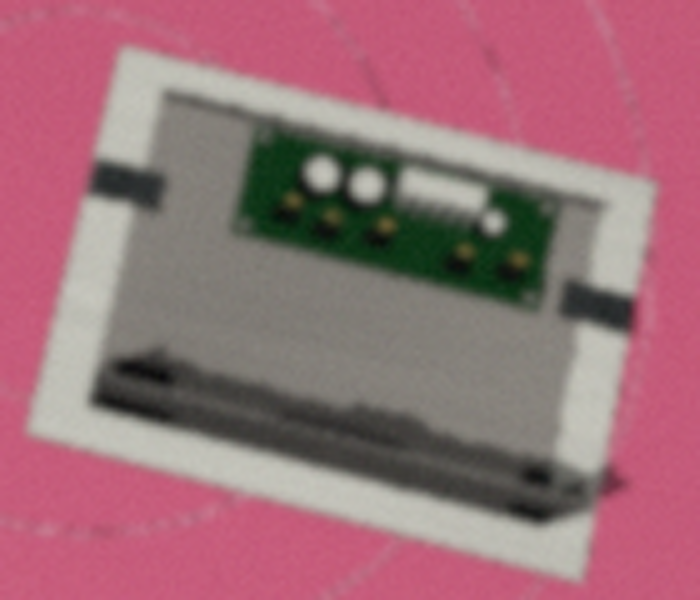

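View pics/crop0d.png

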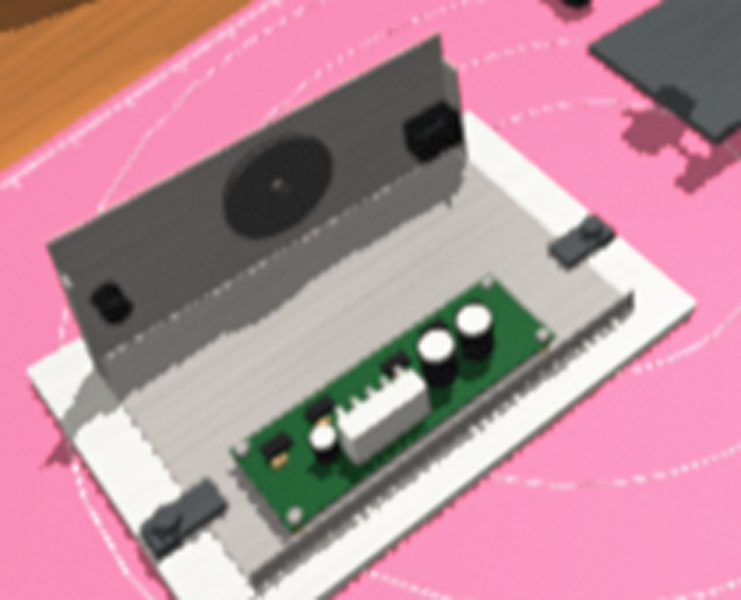

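```bash
cat > h.py <<'E'
from rig import sense, eyes, ctrl
import cv2, numpy as np
from scipy.spatial.transform import Rotation as Ro
np.set_printoptions(suppress=True,precision=3)
def tool(s=None):
    s=s or sense(); q=np.array(s["ee_rot"]); return np.array(s["eef_pos"]), Ro.from_quat(q[[1,2,3,0]]).as_matrix()
def cen(c): return -c["R"].T@c["t"]
def ray(c,uv,fish=False):
    K=c["mtx"]; x=(uv[0]-K[0,2])/K[0,0]; y=(uv[1]-K[1,2])/K[1,1]
    if fish:
        r=np.hypot(x,y); d=np.array([np.sin(r)*x/r,np.sin(r)*y/r,np.cos(r)])
    else: d=np.array([x,y,1.])
    d=c["R"].T@d; return cen(c),d/np.linalg.norm(d)
def onz(c,uv,z,fish=False):
    o,d=ray(c,uv,fish); return o+d*(z-o[2])/d[2]
def tri(rs):
    A=sum(np.eye(3)-np.outer(d,d) for o,d in rs); b=sum((np.eye(3)-np.outer(d,d))@o for o,d in rs)
    p=np.linalg.solve(A,b); return p,[np.linalg.norm(np.cross(p-o,d)) for o,d in rs]
def proj(c,X,fish=False):
    p=c["R"]@np.asarray(X,float)+c["t"]
    if fish:
        th=np.arctan2(np.hypot(p[0],p[1]),p[2]); n=p[:2]/np.hypot(p[0],p[1])*th
    else: n=p[:2]/p[2]
    return n*c["mtx"][0,0]+c["mtx"][:2,2]
def ochre(img):
    h=cv2.cvtColor(img,cv2.COLOR_RGB2HSV); return cv2.inRange(h,(17,120,70),(28,255,255))
E
python3 - <<'E'
from h import *
p,R=tool(); print("tool axes cols",R)
C={n:eyes.capture(n) for n in("scene","top")}
for n in C:
    m=ochre(C[n]["pixels"]); k,l,st,ce=cv2.connectedComponentsWithStats(m)
    for i in range(1,k):
        if st[i,4]>25: print(n,st[i],ce[i])
h=cv2.cvtColor(C["top"]["pixels"],cv2.COLOR_RGB2HSV)
# dark rack plate and white work plate
for nm,m in (("rack",cv2.inRange(h,(0,0,0),(180,110,75))),("plate",cv2.inRange(h,(0,0,140),(180,60,255)))):
    k,l,st,ce=cv2.connectedComponentsWithStats(m)
    for i in range(1,k):
        if st[i,4]>400:
            pts=np.argwhere(l==i)[:,::-1].astype(np.float32); r=cv2.minAreaRect(pts); print(nm,st[i],r,cv2.boxPoints(r).tolist())
E
```

```text
tool axes cols [[ 0.942 -0.001  0.335]
 [-0.335 -0.001  0.942]
 [-0.    -1.    -0.001]]
scene [188   0  17  10  68] [197.206   3.015]
scene [234   1  35  25 241] [247.917  11.685]
scene [ 242    0   99   72 1867] [290.561  31.378]
scene [305   0  12   5  34] [310.235   2.   ]
scene [337   0  16   9  38] [344.711   3.368]
scene [ 436    0  124   96 2875] [508.915  36.87 ]
scene [187   5  21  29 194] [196.541  20.768]
scene [259  36  14   9  39] [265.436  39.769]
scene [434  37  19  12  62] [442.516  42.323]
scene [282  38  18  15  70] [290.757  45.714]
scene [432  39  63  47 637] [466.791  61.193]
scene [545  38   9  15  50] [549.22  44.24]
scene [555  38   5  12  29] [557.517  43.966]
scene [191  44   8  12  28] [195.536  50.179]
scene [322  49  15  14  73] [329.438  54.863]
scene [302  52  34  30 268] [315.16   68.209]
scene [431  56  12  10  46] [436.326  59.652]
scene [484  56   9  10  30] [488.133  59.933]
scene [438  65  11  13  43] [442.302  71.581]
scene [503  74  14  14  55] [510.618  81.218]
scene [432  83   7  20  38] [434.711  92.079]
scene [456  85  11  26  63] [460.635  
[... 1213 characters left out ...]
((279.5, 45.0), (90.0, 559.0), 90.0) [[-2.7554553521421787e-15, 0.0], [559.0, 0.0], [559.0, 90.0], [0.0, 90.0]]
plate [ 339  189  112   50 1082] ((395.12841796875, 213.49795532226562), (112.15579986572266, 23.29632568359375), 14.349332809448242) [[337.9131774902344, 210.884765625], [343.6867980957031, 188.31521606445312], [452.3436584472656, 216.11114501953125], [446.5700378417969, 238.68069458007812]]
plate [ 325  219  114   77 1497] ((386.0544738769531, 257.2984924316406), (116.10453033447266, 49.546627044677734), 15.124006271362305) [[323.5493469238281, 266.0673828125], [336.4765319824219, 218.23687744140625], [448.5596008300781, 248.52960205078125], [435.6324157714844, 296.360107421875]]
```

```bash
python3 - <<'E'
from h import *
S=eyes.capture("scene");T=eyes.capture("top")
for nm,a,b in(("big",(317.5,166.5),(207.5,207.7)),("small",(270.5,193),(272.7,224.3))):
    print(nm,tri([ray(S,a),ray(T,b)]))
c=lambda x,y:(180+x/6.,170+y/6.)
# rack plate corners at z=8 (from crop a): front-left, front-right, back-right
P=[onz(T,c(*q),8)[:2] for q in((84,365),(650,513),(717,235))]
print("rack corners",P,"lens",np.linalg.norm(P[1]-P[0]),np.linalg.norm(P[2]-P[1]),"yaw rack x", np.degrees(np.arctan2(*(P[2]-P[1])[::-1])),np.degrees(np.arctan2(*(P[0]-P[1])[::-1]))-90)
print("peg tips z149", [onz(T,c(*q),148)[:2] for q in((134,288),(540,398))])
c=lambda x,y:(320+x/5.,180+y/5.)
for z in(0,5,10):
    Q=[onz(T,c(*q),z)[:2] for q in((122,47),(657,183),(585,582),(27,435))]
    print(z,"plate centre",np.mean(Q,0),"lens",[np.linalg.norm(Q[i]-Q[i-1]) for i in range(4)],[np.degrees(np.arctan2(*(Q[i]-Q[i-1])[::-1])) for i in range(4)])
# spray can, screwdriver
print("can foot",onz(T,(329,165),0), "top",onz(T,(337,142),150), "sd",onz(T,(271,268),15),onz(T,(247,333),8))
# pad hole in scene: wall centre
print(S["R"],cen(S),cen(T))
E
```

```text
big (array([605.033, 296.838, 143.292]), [np.float64(0.7379153590785495), np.float64(0.7379153590783076)])
small (array([573.872, 152.022, 138.211]), [np.float64(2.3034405591403297), np.float64(2.3034405591403115)])
rack corners [array([578.601, 346.614]), array([527.86 , 114.961]), array([643.511,  91.646])] lens 237.1448709909489 117.97771963529647 yaw rack x -11.398024136019336 -12.354862595225356
peg tips z149 [array([581.205, 305.972]), array([547.116, 157.948])]
0 plate centre [ 573.597 -129.839] lens [np.float64(200.91624207733256), np.float64(270.8269355141048), np.float64(200.48234633480718), np.float64(272.09209278301097)] [np.float64(-12.661150703212478), np.float64(-102.53972960628394), np.float64(167.7000566866688), np.float64(77.55191271103504)]
5 plate centre [ 572.685 -128.739] lens [np.float64(200.07867403374294), np.float64(269.69792780330636), np.float64(199.64658709076716), np.float64(270.9578109575487)] [np.float64(-12.661150703212472), np.float64(-102.53972960628396), np.float64(167.70005668666883), np.float64(77.55191271103504)]
10 plate centre [ 571.772 -127.638] lens [np.float64(199.2411059901532), np.float64(268.56892009250794), np.float64(198.8108278467271), np.float64(269.8235291320864)] [np.float64(-12.661150703212467), np.float64(-102.53972960628397), np.float64(167.70005668666883), np.float64(77.55191271103503)]
can foot [763.631  20.193   0.   ] top [767.555  17.379 150.   ] sd [495.307 155.137  15.   ] [343.664 204.068   8.   ]
[[ 0.835  0.55   0.007]
 [ 0.326 -0.484 -0.812]
 [-0.443  0.68  -0.584]] [ 949.961 -410.369  583.669] [ 354.743  134.127 1199.403]
```

```bash
python3 -m handwheel '[{"grip":85,"tx":38,"ty":-3,"tz":-5.3},{"grip":85,"tx":38,"ty":-3,"tz":-5.3},{"grip":85,"tx":38,"ty":-3,"tz":-5.3},{"grip":85,"tx":38,"ty":-3,"tz":-5.3},{"grip":85,"tx":38,"ty":-3,"tz":-5.3},{"grip":85,"tx":38,"ty":-3,"tz":-5.3},{"grip":85,"tx":38,"ty":-3,"tz":-5.3},{"grip":85,"tx":38,"ty":-3,"tz":-5.3},{"grip":85,"tx":38,"ty":-3,"tz":-5.3},{"grip":85,"tx":38,"ty":-3,"tz":-5.3}]'; python3 -m handwheel '[{"grip":85,"wy":-0.122},{"grip":85},{"grip":85}]'
python3 - <<'E'
from h import *
s=sense(); p,R=tool(s); print(s["time_s"],p,R,np.array(s["joints"]))
c=eyes.capture("wrist"); cv2.imwrite("pics/w1.png",c["pixels"][:,:,::-1])
E
```

```text
0.35 [175.949 494.596 231.166] [[ 0.942 -0.     0.335]
 [-0.335 -0.     0.942]
 [-0.    -1.    -0.   ]] [ 1.006  0.313  1.498  0.     1.331 -0.223]invalid input
invalid input
```

View pics/w1.png

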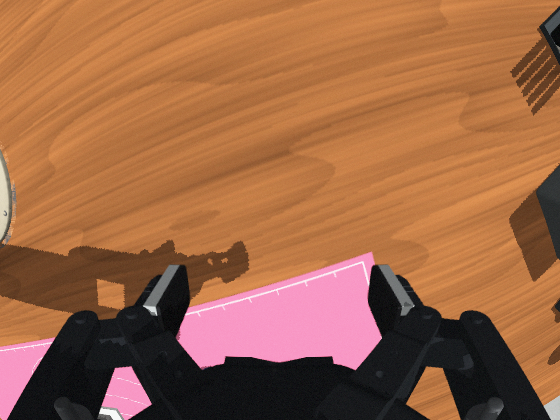

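```bash
python3 -m handwheel '[{"grip":85,"tx":38,"ty":-3,"tz":-5.3,"wx":0,"wy":0,"wz":0},{"grip":85,"tx":38,"ty":-3,"tz":-5.3,"wx":0,"wy":0,"wz":0},{"grip":85,"tx":38,"ty":-3,"tz":-5.3,"wx":0,"wy":0,"wz":0},{"grip":85,"tx":38,"ty":-3,"tz":-5.3,"wx":0,"wy":0,"wz":0},{"grip":85,"tx":38,"ty":-3,"tz":-5.3,"wx":0,"wy":0,"wz":0},{"grip":85,"tx":38,"ty":-3,"tz":-5.3,"wx":0,"wy":0,"wz":0},{"grip":85,"tx":38,"ty":-3,"tz":-5.3,"wx":0,"wy":0,"wz":0},{"grip":85,"tx":38,"ty":-3,"tz":-5.3,"wx":0,"wy":0,"wz":0},{"grip":85,"tx":38,"ty":-3,"tz":-5.3,"wx":0,"wy":0,"wz":0},{"grip":85,"tx":38,"ty":-3,"tz":-5.3,"wx":0,"wy":0,"wz":0}]' && python3 -m handwheel '[{"grip":85,"tx":0,"ty":0,"tz":0,"wx":0,"wy":-0.122,"wz":0},{"grip":85,"tx":0,"ty":0,"tz":0,"wx":0,"wy":0,"wz":0},{"grip":85,"tx":0,"ty":0,"tz":0,"wx":0,"wy":0,"wz":0}]'
python3 - <<'E'
from h import *
s=sense(); p,R=tool(s); print(s["time_s"],p,R,np.array(s["joints"]))
c=eyes.capture("wrist"); cv2.imwrite("pics/w2.png",c["pixels"][:,:,::-1])
E
```

```text
time_s: 1.23
eef_pos: [517.8, 316.1, 261.4]
ee_rot: [0.697, -0.697, 0.12, -0.12]
force: [-0.2, 0.4, -0.1]
grip_width: 0.998
time_s: 1.48
eef_pos: [516.0, 317.4, 261.0]
ee_rot: [-0.703, 0.703, -0.079, 0.078]
force: [-0.4, 1.0, -0.6]
grip_width: 0.994
1.4833 [515.955 317.433 261.031] [[ 0.975 -0.001  0.221]
 [-0.221 -0.     0.975]
 [-0.001 -1.    -0.   ]] [ 0.358  0.479  1.182  0.     1.482 -0.99 ]
```

View pics/w2.png

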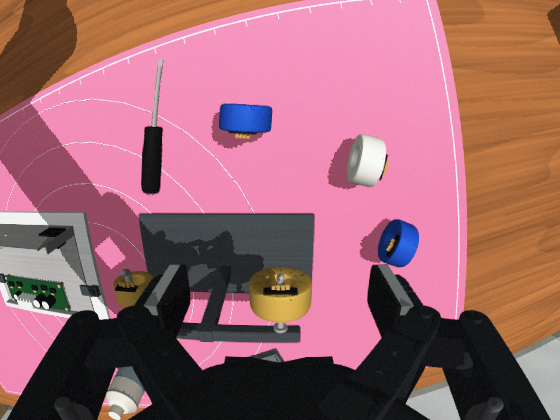

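```bash
python3 -m handwheel '[{"grip":85,"tx":20,"ty":15,"tz":0,"wx":0,"wy":0,"wz":0},{"grip":85,"tx":20,"ty":15,"tz":0,"wx":0,"wy":0,"wz":0},{"grip":85,"tx":0,"ty":0,"tz":0,"wx":0,"wy":0,"wz":0},{"grip":85,"tx":0,"ty":0,"tz":0,"wx":0,"wy":0,"wz":0}]'
python3 - <<'E'
from h import *
import pickle
s=sense(); p,R=tool(s); print(s["time_s"],p)
c=eyes.capture("wrist"); cv2.imwrite("pics/w3.png",c["pixels"][:,:,::-1]); pickle.dump(c,open("w3.pkl","wb"))
a=cv2.imread("pics/w2.png")[220:350,220:350]; b=c["pixels"][230:370,200:360,::-1]
cv2.imwrite("pics/w23.png",np.hstack([cv2.resize(a,(390,390),interpolation=cv2.INTER_CUBIC),cv2.resize(np.ascontiguousarray(b[:,10:150]),(390,390),interpolation=cv2.INTER_CUBIC)]))
E
```

```text
time_s: 1.87
eef_pos: [554.5, 309.1, 230.5]
ee_rot: [-0.703, 0.703, -0.079, 0.077]
force: [-0.5, 0.9, 0.6]
grip_width: 0.993
1.8667 [554.539 309.084 230.539]
```

View pics/w23.png

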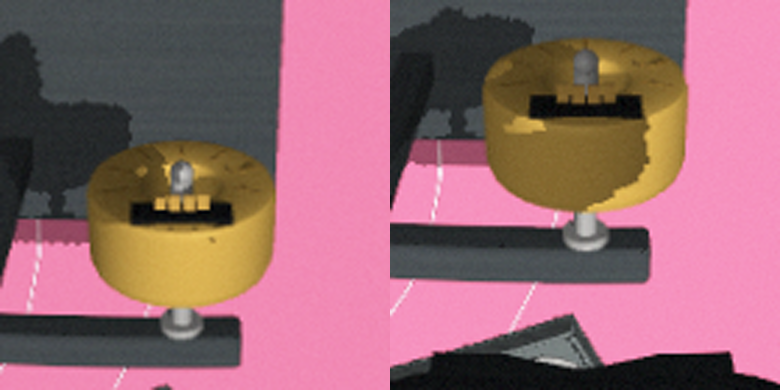

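```bash
python3 - <<'E'
from h import *
import pickle
c3=pickle.load(open("w3.pkl","rb"))
# w2 pose: derive from c3: camera fixed in tool; shift is known from TCP poses
c2=dict(c3); d=np.array([515.955,317.433,261.031])-np.array([554.539,309.084,230.539])
c2["t"]=c3["t"]-c3["R"]@d
R=tool()[1]; p=tool()[0]
print("cam in tool",R.T@(cen(c3)-p), "tool x",R[:,0])
F=True
A=lambda u,v:(220+u/3,220+v/3)
B=lambda u,v:(210+(u-390)/2.786,230+v/2.786)
for nm,a,b in(("stop tip",A(181,162),B(586,52)),("back top",A(181,305),B(586,210)),("front top",A(181,228),B(586,122)),("collar",A(181,318),B(586,232))):
    X,e=tri([ray(c2,a,F),ray(c3,b,F)]); print(nm,X,e,"tool frame rel TCP",R.T@(X-p))
print("ring L/R edge at z137",[R.T@(onz(c3,B(u,110),137,F)-p) for u in(483,688)])
for z in(166,):
    print("back",onz(c3,B(586,210),z,F),onz(c2,A(181,305),z,F),"front",onz(c3,B(586,122),z,F),onz(c2,A(181,228),z,F))
E
```

```text
cam in tool [ -76.885 -140.874   -0.898] tool x [ 0.976 -0.218 -0.   ]
stop tip [582.295 303.418 142.197] [np.float64(0.04138146944955495), np.float64(0.041381469449512084)] tool frame rel TCP [28.483 89.467  0.254]
back top [621.151 294.732 161.875] [np.float64(0.0357691839153082), np.float64(0.03576918391547031)] tool frame rel TCP [68.295 69.784  0.271]
front top [594.376 300.663 160.172] [np.float64(0.03822936914081695), np.float64(0.038229369140781434)] tool frame rel TCP [40.871 71.491  0.208]
collar [657.748 286.808 120.834] [np.float64(0.036796683573630515), np.float64(0.03679668357355276)] tool frame rel TCP [105.745 110.819   0.528]
ring L/R edge at z137 [array([ 49.899,  94.657, -29.981]), array([49.926, 94.666, 30.444])]
back [618.38  295.364 166.   ] [618.056 295.363 166.   ] front [591.225 301.375 166.   ] [590.679 301.418 166.   ]
```

```bash
python3 -m handwheel '[{"grip":85,"tx":26,"ty":0,"tz":0.2,"wx":0,"wy":0,"wz":0},{"grip":85,"tx":25.5,"ty":0,"tz":0.2,"wx":0,"wy":0,"wz":0},{"grip":85,"tx":0,"ty":20,"tz":0,"wx":0,"wy":0,"wz":0},{"grip":85,"tx":0,"ty":35,"tz":0,"wx":0,"wy":0,"wz":0},{"grip":85,"tx":0,"ty":35,"tz":0,"wx":0,"wy":0,"wz":0},{"grip":85,"tx":0,"ty":25,"tz":0,"wx":0,"wy":0,"wz":0},{"grip":85,"tx":0,"ty":0,"tz":0,"wx":0,"wy":0,"wz":0},{"grip":85,"tx":0,"ty":0,"tz":0,"wx":0,"wy":0,"wz":0}]' 
python3 - <<'E'
from h import *
s=sense(); p,R=tool(s); print(s["time_s"],p,R[:,0])
c=eyes.capture("wrist"); cv2.imwrite("pics/w4.png",c["pixels"][:,:,::-1])
E
```

```text
time_s: 2.58
eef_pos: [605.1, 298.5, 117.3]
ee_rot: [0.703, -0.703, 0.077, -0.077]
force: [-0.2, -0.3, 2.2]
grip_width: 0.993
2.5833 [605.066 298.516 117.33 ] [ 0.976 -0.218 -0.   ]
```

View pics/w4.png

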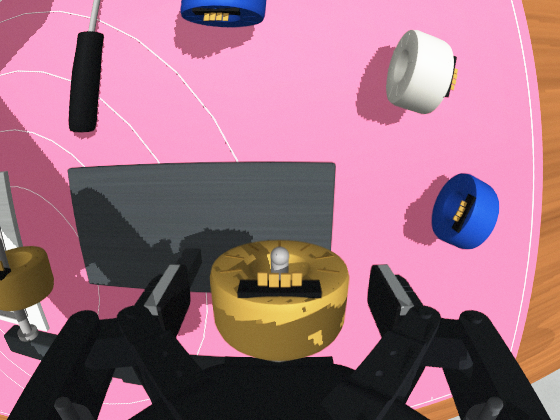

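```bash
python3 -m handwheel '[{"grip":50,"tx":0,"ty":0,"tz":0,"wx":0,"wy":0,"wz":0},{"grip":50,"tx":0,"ty":0,"tz":0,"wx":0,"wy":0,"wz":0},{"grip":50,"tx":0,"ty":0,"tz":0,"wx":0,"wy":0,"wz":0},{"grip":50,"tx":0,"ty":0,"tz":0,"wx":0,"wy":0,"wz":0},{"grip":50,"tx":0,"ty":0,"tz":0,"wx":0,"wy":0,"wz":0},{"grip":50,"tx":0,"ty":0,"tz":0,"wx":0,"wy":0,"wz":0},{"grip":50,"tx":0,"ty":0,"tz":0,"wx":0,"wy":0,"wz":0},{"grip":50,"tx":0,"ty":0,"tz":0,"wx":0,"wy":0,"wz":0}]' 70
python3 - <<'E'
from h import *
s=sense(); p,R=tool(s); print(s["time_s"],p,R[:,0],s["wrist_torque"])
c=eyes.capture("wrist"); cv2.imwrite("pics/w5.png",c["pixels"][:,:,::-1])
E
```

```text
time_s: 3.3
eef_pos: [606.6, 298.2, 119.0]
ee_rot: [0.703, -0.702, 0.076, -0.079]
force: [-0.6, -0.2, 5.8]
grip_width: 0.689
3.3 [606.61  298.183 119.015] [ 0.976 -0.218  0.004] [ 0.065  0.009 -0.035]
```

View pics/w5.png

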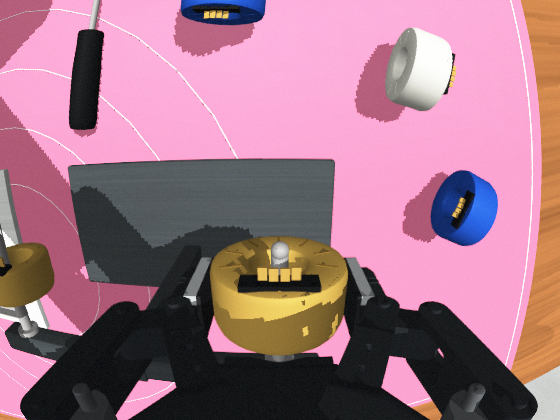

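```bash
python3 -m handwheel '[{"grip":50,"tx":0,"ty":-4,"tz":0,"wx":0,"wy":0,"wz":0},{"grip":50,"tx":0,"ty":-4,"tz":0,"wx":0,"wy":0,"wz":0},{"grip":50,"tx":0,"ty":-4,"tz":0,"wx":0,"wy":0,"wz":0},{"grip":50,"tx":0,"ty":0,"tz":0,"wx":0,"wy":0,"wz":0},{"grip":50,"tx":0,"ty":0,"tz":0,"wx":0,"wy":0,"wz":0},{"grip":50,"tx":0,"ty":0,"tz":0,"wx":0,"wy":0,"wz":0}]' 70
python3 - <<'E'
from h import *
s=sense(); p,R=tool(s); print(s["time_s"],p,R[:,0],s["wrist_torque"])
c=eyes.capture("wrist"); cv2.imwrite("pics/w6.png",c["pixels"][180:380,170:390,::-1].repeat(3,0).repeat(3,1))
E
```

```text
time_s: 3.85
eef_pos: [605.5, 297.7, 128.0]
ee_rot: [-0.703, 0.703, -0.078, 0.077]
force: [1.6, -0.0, -4.0]
grip_width: 0.685
3.85 [605.451 297.722 127.965] [ 0.976 -0.218 -0.001] [ 0.061  0.049 -0.   ]
```

View pics/w6.png

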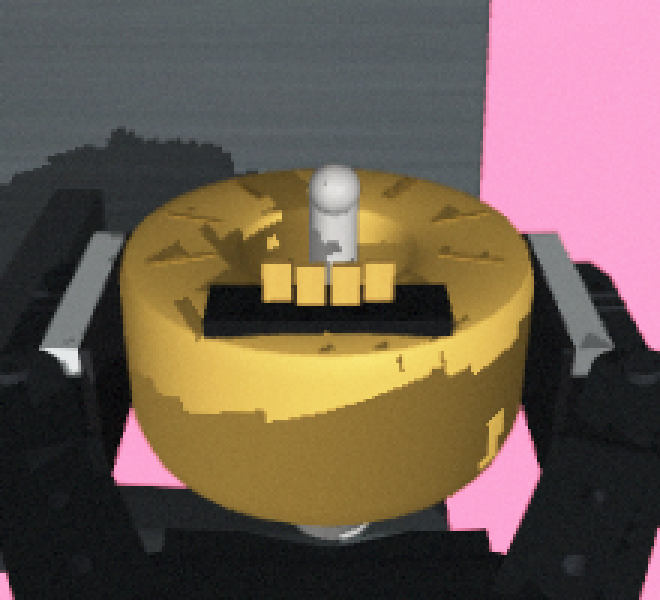

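```bash
python3 -m handwheel '[{"grip":50,"tx":0,"ty":-2,"tz":0,"wx":0,"wy":0,"wz":0},{"grip":50,"tx":-4,"ty":0,"tz":0,"wx":0,"wy":0,"wz":0},{"grip":50,"tx":-10,"ty":0,"tz":0,"wx":0,"wy":0,"wz":0},{"grip":50,"tx":-10,"ty":0,"tz":0,"wx":0,"wy":0,"wz":0},{"grip":50,"tx":-10,"ty":0,"tz":0,"wx":0,"wy":0,"wz":0}]' && python3 -m handwheel '[{"grip":50,"tx":-15,"ty":0,"tz":0,"wx":0,"wy":0,"wz":0},{"grip":50,"tx":-15,"ty":0,"tz":0,"wx":0,"wy":0,"wz":0},{"grip":50,"tx":-15,"ty":0,"tz":0,"wx":0,"wy":0,"wz":0},{"grip":50,"tx":0,"ty":0,"tz":0,"wx":0,"wy":0,"wz":0}]'
python3 - <<'E'
from h import *
s=sense(); p,R=tool(s); print(s["time_s"],p,R[:,0],s["wrist_torque"])
c=eyes.capture("wrist"); cv2.imwrite("pics/w7.png",c["pixels"][:,:,::-1])
E
```

```text
time_s: 4.32
eef_pos: [571.8, 305.3, 130.2]
ee_rot: [-0.703, 0.703, -0.078, 0.078]
force: [0.3, -0.0, -3.9]
grip_width: 0.685
time_s: 4.65
eef_pos: [526.1, 315.9, 130.5]
ee_rot: [-0.703, 0.703, -0.078, 0.076]
force: [-0.4, 0.3, -4.1]
grip_width: 0.684
4.65 [526.064 315.868 130.486] [ 0.976 -0.216 -0.001] [-0.031 -0.    -0.038]
```

View pics/w7.png

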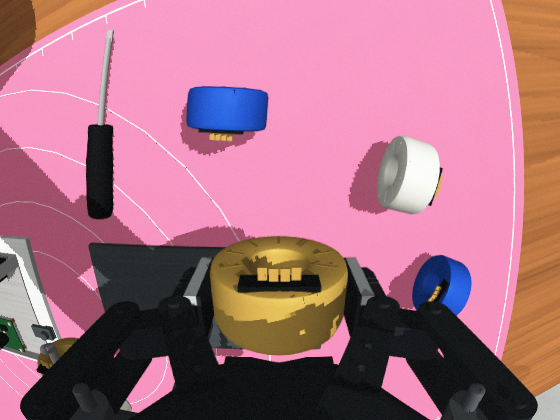

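```bash
python3 -m handwheel '[{"grip":50,"tx":0,"ty":-20,"tz":0,"wx":0,"wy":0,"wz":0},{"grip":50,"tx":0,"ty":-30,"tz":0,"wx":0,"wy":0,"wz":0},{"grip":50,"tx":0,"ty":-30,"tz":0,"wx":0,"wy":0,"wz":0},{"grip":50,"tx":4,"ty":0,"tz":-15,"wx":0,"wy":0,"wz":0},{"grip":50,"tx":8,"ty":0,"tz":-30,"wx":0,"wy":0,"wz":0},{"grip":50,"tx":9,"ty":0,"tz":-35,"wx":0,"wy":0,"wz":0},{"grip":50,"tx":9,"ty":0,"tz":-35,"wx":0,"wy":0,"wz":0},{"grip":50,"tx":9,"ty":0,"tz":-35,"wx":0,"wy":0,"wz":0},{"grip":50,"tx":9,"ty":0,"tz":-35,"wx":0,"wy":0,"wz":0},{"grip":50,"tx":9,"ty":0,"tz":-35,"wx":0,"wy":0,"wz":0}]' && python3 -m handwheel '[{"grip":50,"tx":9,"ty":0,"tz":-35,"wx":0,"wy":0,"wz":0},{"grip":50,"tx":9,"ty":0,"tz":-35,"wx":0,"wy":0,"wz":0},{"grip":50,"tx":9,"ty":0,"tz":-35,"wx":0,"wy":0,"wz":0},{"grip":50,"tx":9,"ty":0,"tz":-35,"wx":0,"wy":0,"wz":0},{"grip":50,"tx":6,"ty":0,"tz":-25,"wx":0,"wy":0,"wz":0},{"grip":50,"tx":3,"ty":0,"tz":-15,"wx":0,"wy":0,"wz":0},{"grip":50,"tx":0,"ty":0,"tz":0,"wx":0,"wy":0.05,"wz":0},{"grip":50,"tx":0,"ty":0,"tz":0,"wx":0,"wy":0.12,"wz":0},{"grip":50,"tx":0,"ty":0,"tz":0,"wx":0,"wy":0.12,"wz":0},{"grip":50,"tx":0,"ty":0,"tz":0,"wx":0,"wy":0.12,"wz":0}]' && python3 -m handwheel '[{"grip":50,"tx":0,"ty":0,"tz":0,"wx":0,"wy":0.12,"wz":0},{"grip":50,"tx":0,"ty":0,"tz":0,"wx":0,"wy":0.12,"wz":0},{"grip":50,"tx":0,"ty":0,"tz":0,"wx":0,"wy":0.12,"wz":0},{"grip":50,"tx":0,"ty":0,"tz":0,"wx":0,"wy":0.12,"wz":0},{"grip":50,"tx":0,"ty":0,"tz":0,"wx":0,"wy":0.12,"wz":0},{"grip":50,"tx":0,"ty":0,"tz":0,"wx":0,"wy":0.12,"wz":0},{"grip":50,"tx":0,"ty":0,"tz":0,"wx":0,"wy":0.12,"wz":0},{"grip":50,"tx":0,"ty":0,"tz":0,"wx":0,"wy":0.12,"wz":0},{"grip":50,"tx":0,"ty":0,"tz":0,"wx":0,"wy":0.12,"wz":0},{"grip":50,"tx":0,"ty":0,"tz":0,"wx":0,"wy":0.12,"wz":0}]' && python3 -c "
from h import *
s=sense();print(np.array(s['joints']),tool(s)[1])"
```

```text
time_s: 5.53
eef_pos: [536.4, 85.8, 210.6]
ee_rot: [-0.703, 0.703, -0.077, 0.078]
force: [0.5, -0.6, -3.8]
grip_width: 0.693
time_s: 6.37
eef_pos: [541.1, -98.4, 210.4]
ee_rot: [-0.672, 0.672, -0.221, 0.221]
force: [0.1, -0.8, -3.6]
grip_width: 0.687
time_s: 7.2
eef_pos: [541.2, -98.2, 210.5]
ee_rot: [-0.43, 0.429, -0.562, 0.562]
force: [-0.3, -1.5, -3.4]
grip_width: 0.684
[-0.392  0.384  1.454 -0.     1.303 -0.127] [[-0.262  0.001  0.965]
 [-0.965 -0.    -0.262]
 [ 0.    -1.     0.001]]
```

```bash
python3 -m handwheel '[{"grip":50,"tx":0,"ty":0,"tz":0,"wx":0,"wy":0.12,"wz":0},{"grip":50,"tx":0,"ty":0,"tz":0,"wx":0,"wy":0.12,"wz":0},{"grip":50,"tx":0,"ty":0,"tz":0,"wx":0,"wy":0.12,"wz":0},{"grip":50,"tx":0,"ty":0,"tz":0,"wx":0,"wy":0.12,"wz":0},{"grip":50,"tx":0,"ty":0,"tz":0,"wx":0,"wy":0.12,"wz":0},{"grip":50,"tx":0,"ty":0,"tz":0,"wx":0,"wy":0.12,"wz":0},{"grip":50,"tx":0,"ty":0,"tz":0,"wx":0,"wy":0.12,"wz":0},{"grip":50,"tx":0,"ty":0,"tz":0,"wx":0,"wy":0.12,"wz":0},{"grip":50,"tx":0,"ty":0,"tz":0,"wx":0,"wy":0.12,"wz":0},{"grip":50,"tx":0,"ty":0,"tz":0,"wx":0,"wy":0.12,"wz":0}]' && python3 -m handwheel '[{"grip":50,"tx":0,"ty":0,"tz":0,"wx":0,"wy":0.12,"wz":0},{"grip":50,"tx":0,"ty":0,"tz":0,"wx":0,"wy":0.12,"wz":0},{"grip":50,"tx":0,"ty":0,"tz":0,"wx":0,"wy":0.05,"wz":0},{"grip":50,"tx":0,"ty":0,"tz":0,"wx":0,"wy":0,"wz":0},{"grip":50,"tx":0,"ty":0,"tz":0,"wx":0,"wy":0,"wz":0}]'
python3 - <<'E'
from h import *
s=sense(); p,R=tool(s); print(s["time_s"],p,R,np.degrees(np.arctan2(R[1,0],R[0,0])))
c=eyes.capture("wrist"); cv2.imwrite("pics/w8.png",c["pixels"][:,:,::-1])
E
```

```text
time_s: 8.03
eef_pos: [541.2, -98.2, 210.5]
ee_rot: [-0.037, 0.037, -0.706, 0.706]
force: [-0.3, -0.3, -4.1]
grip_width: 0.689
time_s: 8.45
eef_pos: [541.0, -98.0, 210.4]
ee_rot: [0.062, -0.063, -0.704, 0.704]
force: [-1.1, 0.7, -2.9]
grip_width: 0.686
8.45 [541.047 -97.985 210.412] [[-0.984  0.    -0.176]
 [ 0.176 -0.    -0.984]
 [-0.    -1.     0.   ]] 169.8774428454497
```

View pics/w8.png

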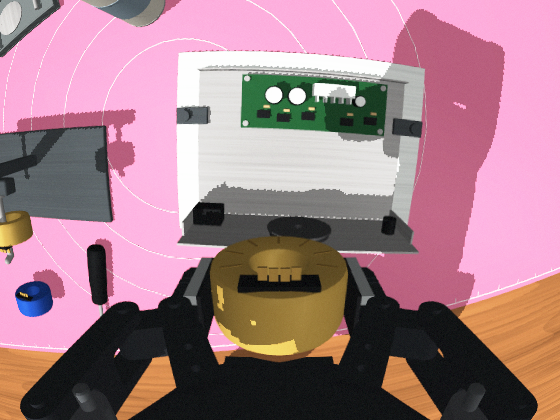

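```bash
python3 - <<'E'
from h import *
import pickle
c=eyes.capture("wrist"); pickle.dump(c,open("w9.pkl","wb"))
a=c["pixels"][190:265,170:430,::-1]; cv2.imwrite("pics/w9.png",cv2.resize(a,None,fx=3,fy=6,interpolation=cv2.INTER_CUBIC))
s=eyes.capture("scene"); pickle.dump(s,open("s9.pkl","wb"))
cv2.imwrite("pics/s9.png",cv2.resize(s["pixels"][225:345,80:240,::-1],None,fx=5,fy=5,interpolation=cv2.INTER_CUBIC))
print(sense()["time_s"])
E
```

```text
8.6
```

View pics/w9.png

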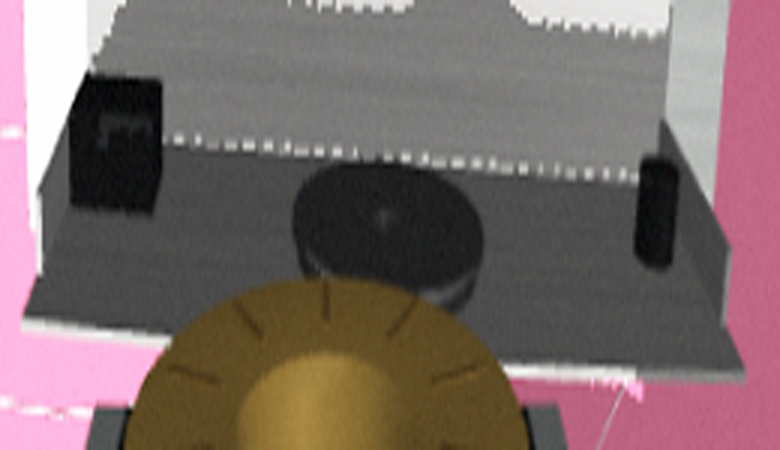

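View pics/s9.png

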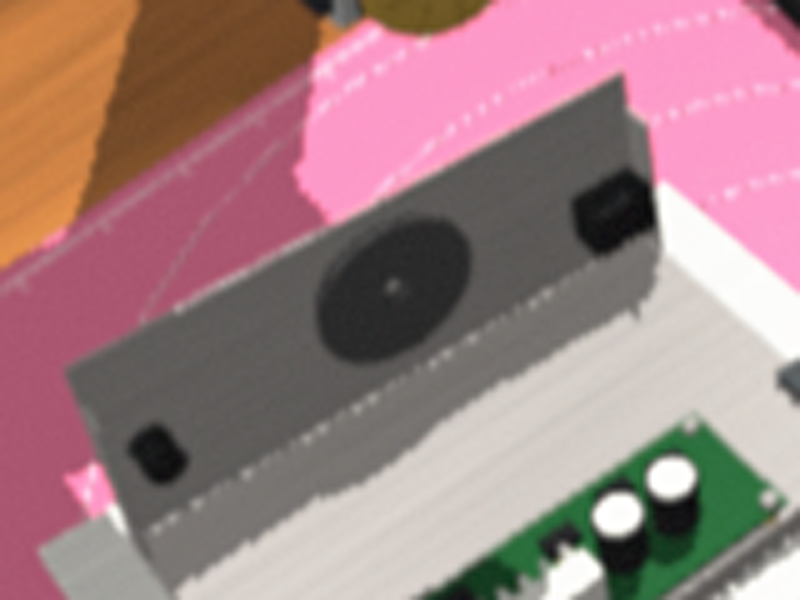

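```bash
python3 - <<'E'
from h import *
import pickle
c=pickle.load(open("w9.pkl","rb")); s=pickle.load(open("s9.pkl","rb")); T=eyes.capture("top")
W=lambda u,v:(170+u/3,190+v/6); S=lambda u,v:(80+u/5,225+v/5)
p,R=tool()
print("pad face centre",tri([ray(c,W(387,216),True),ray(s,S(395,289))]))
print("wrist only, onto z60",onz(c,W(387,216),60,True),"scene",onz(s,S(395,289),60))
for nm,a,b in(("L",(22,318),(625,73)),("R",(743,375),(66,370))):
    print("wall top",nm,tri([ray(c,W(*a),True),ray(s,S(*b))]),"z98 wrist",onz(c,W(*a),98,True),"scene",onz(s,S(*b),98))
a,b=[onz(c,W(*q),98,True) for q in((22,318),(743,375))]; print("yaw wall wrist",np.degrees(np.arctan2(*(a-b)[1::-1]))+90, np.linalg.norm(a-b))
a,b=[onz(s,S(*q),98) for q in((625,73),(66,370))]; print("yaw wall scene",np.degrees(np.arctan2(*(a-b)[1::-1]))+90, np.linalg.norm(a-b))
a,b=[onz(c,W(*q),10,True) for q in((170,140),(636,178))]; print("yaw wall foot",np.degrees(np.arctan2(*(a-b)[1::-1]))+90,a,b)
# plate corner edges, top edge far in wrist w8: 
a,b=[onz(c,q,5,True) for q in((178,53),(426,70))]; print("plate far edge",np.degrees(np.arctan2(*(a-b)[1::-1]))+90, a,b,np.linalg.norm(a-b))
E
```

```text
pad face centre (array([ 504.812, -112.723,   60.986]), [np.float64(0.2620137766936393), np.float64(0.26201377669361764)])
wrist only, onto z60 [ 504.658 -112.565   60.   ] scene [ 503.715 -112.28    60.   ]
wall top L (array([520.171,  -2.344,  93.207]), [np.float64(0.7859280587114393), np.float64(0.7859280587115024)]) z98 wrist [521.487  -4.999  98.   ] scene [524.801  -5.673  98.   ]
wall top R (array([ 472.891, -217.316,   96.987]), [np.float64(0.5506473672851634), np.float64(0.5506473672850809)]) z98 wrist [ 472.882 -217.233   98.   ] scene [ 474.591 -217.635   98.   ]
yaw wall wrist 167.1008229177662 217.72880520281558
yaw wall scene 166.67326479874185 217.82745361454283
yaw wall foot 167.3737779519243 [514.516 -35.483  10.   ] [ 475.653 -208.975   10.   ]
plate far edge 167.16743217950807 [700.075 -17.47    5.   ] [ 639.346 -284.067    5.   ] 273.4258385894263
```

```bash
python3 - <<'E'
from h import *
import pickle
c=pickle.load(open("w9.pkl","rb"))
p,R=tool()
im=c["pixels"][:,:,::-1].copy()
for x0,col in((-16.8,(0,0,255)),(13.2,(255,0,0))):
    for a in np.linspace(0,2*np.pi,60,endpoint=False):
        X=p+R@np.array([x0,-17.5+30*np.cos(a),30*np.sin(a)])
        u=proj(c,X,True); cv2.circle(im,tuple(int(round(v*16)) for v in u),8,col,-1,cv2.LINE_AA,4)
cv2.imwrite("pics/w9b.png",cv2.resize(im[220:370,190:370],None,fx=4,fy=4,interpolation=cv2.INTER_CUBIC))
d=R.T@(np.array([504.8,-112.7,60.5])-p); print("pad face in tool frame",d)
y=np.radians(167.2); x=np.array([np.cos(y),np.sin(y),0]); z=np.array([np.sin(y)*-1,np.cos(y),0]); 
D=np.array([504.8,-112.7,0])-[p[0],p[1],0]; print("after yaw fix: along x",D@x,"along tool z",D@np.cross(x,[0,0,-1]))
E
```

```text
pad face in tool frame [ 32.933 149.796  21.104]
after yaw fix: along x 31.91143508614436 along tool z 22.603942853792688
```

View pics/w9b.png

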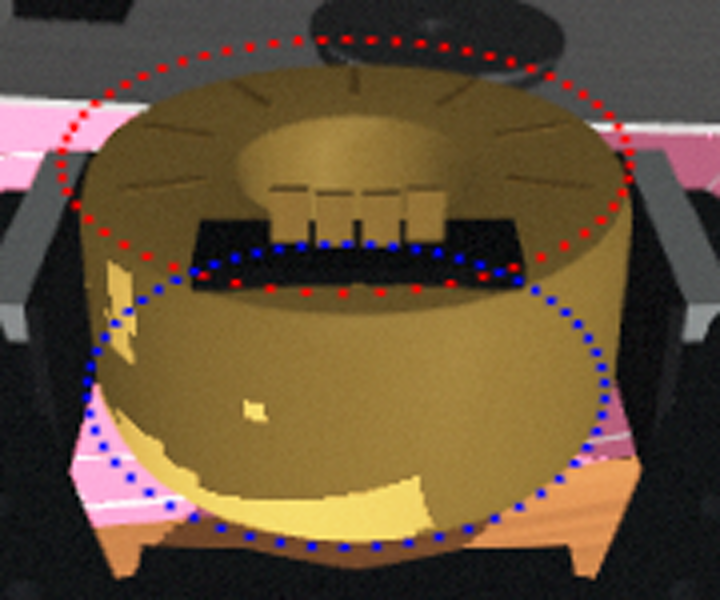

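```bash
python3 -m handwheel '[{"grip":50,"tx":0,"ty":0,"tz":0,"wx":0,"wy":0.047,"wz":0},{"grip":50,"tx":-15,"ty":0,"tz":22.6,"wx":0,"wy":0,"wz":0},{"grip":50,"tx":0,"ty":20,"tz":0,"wx":0,"wy":0,"wz":0},{"grip":50,"tx":0,"ty":30,"tz":0,"wx":0,"wy":0,"wz":0},{"grip":50,"tx":0,"ty":30,"tz":0,"wx":0,"wy":0,"wz":0},{"grip":50,"tx":0,"ty":30,"tz":0,"wx":0,"wy":0,"wz":0},{"grip":50,"tx":0,"ty":30,"tz":0,"wx":0,"wy":0,"wz":0},{"grip":50,"tx":0,"ty":20,"tz":0,"wx":0,"wy":0,"wz":0},{"grip":50,"tx":0,"ty":7,"tz":0,"wx":0,"wy":0,"wz":0},{"grip":50,"tx":0,"ty":0,"tz":0,"wx":0,"wy":0,"wz":0}]' && python3 -m handwheel '[{"grip":50,"tx":0,"ty":0,"tz":0,"wx":0,"wy":0,"wz":0},{"grip":50,"tx":0,"ty":0,"tz":0,"wx":0,"wy":0,"wz":0}]'
python3 - <<'E'
from h import *
import pickle
s=sense(); p,R=tool(s); print(s["time_s"],p,R,np.degrees(np.arctan2(R[1,0],R[0,0])),s["force"],s["wrist_torque"])
x=np.array([-.9751,.2215,0])
D=np.array([504.8,-112.7,60.5])-p; print(R.T@D)
c=eyes.capture("scene"); pickle.dump(c,open("s10.pkl","wb"))
cv2.imwrite("pics/s10.png",cv2.resize(c["pixels"][225:345,80:240,::-1],None,fx=5,fy=5,interpolation=cv2.INTER_CUBIC))
c=eyes.capture("wrist"); cv2.imwrite("pics/w10.png",c["pixels"][:,:,::-1]);pickle.dump(c,open("w10.pkl","wb"))
E
```

```text
time_s: 9.48
eef_pos: [549.8, -122.8, 42.0]
ee_rot: [-0.08, 0.078, 0.703, -0.702]
force: [1.1, -0.8, -3.1]
grip_width: 0.687
time_s: 9.65
eef_pos: [551.4, -123.4, 45.0]
ee_rot: [0.078, -0.08, -0.702, 0.703]
force: [0.2, -0.1, -3.8]
grip_width: 0.686
9.65 [ 551.4   -123.404   45.013] [[-0.975  0.003 -0.223]
 [ 0.223 -0.001 -0.975]
 [-0.003 -1.     0.001]] 167.11134928628573 [ 0.235 -0.113 -3.77 ] [ 0.006  0.019 -0.033]
[ 47.767 -15.629  -0.03 ]
```

View pics/s10.png

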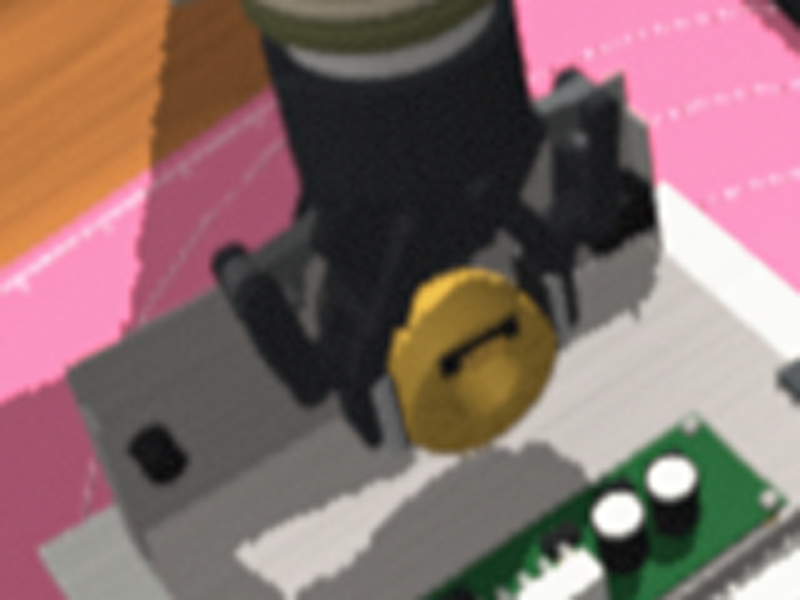

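View pics/w10.png

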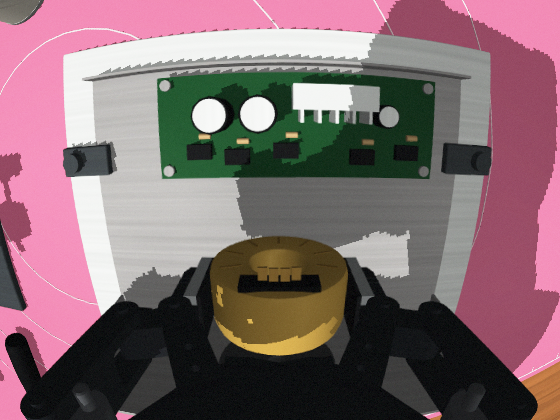

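```bash
python3 - <<'E'
from h import *
import pickle
c=pickle.load(open("s10.pkl","rb")); p,R=tool()
im=cv2.resize(c["pixels"][265:325,145:205,::-1],None,fx=10,fy=10,interpolation=cv2.INTER_CUBIC)
for y0,x0,col in((-17.5,-1.8,(0,0,255)),(-13.7,2,(255,0,0))):
  allp=[]
  for dx in(-14,14):
    for a in np.linspace(0,2*np.pi,40,endpoint=False):
        u=proj(c,p+R@np.array([x0+dx,y0+30*np.cos(a),30*np.sin(a)])); allp.append(u)
        v=(u-[145,265]+.5)*10; cv2.circle(im,(int(v[0]),int(v[1])),2,col,-1)
  allp=np.array(allp); print(y0,allp.min(0),allp.max(0))
cv2.imwrite("pics/s10b.png",im)
m=ochre(c["pixels"])[265:325,145:205]; ys,xs=np.nonzero(m); print(xs.min()+145,ys.min()+265,xs.max()+145,ys.max()+265)
E
```

```text
-17.5 [153.791 278.341] [192.778 316.861]
-13.7 [153.065 278.726] [191.825 316.998]
157 278 190 314
```

View pics/s10b.png

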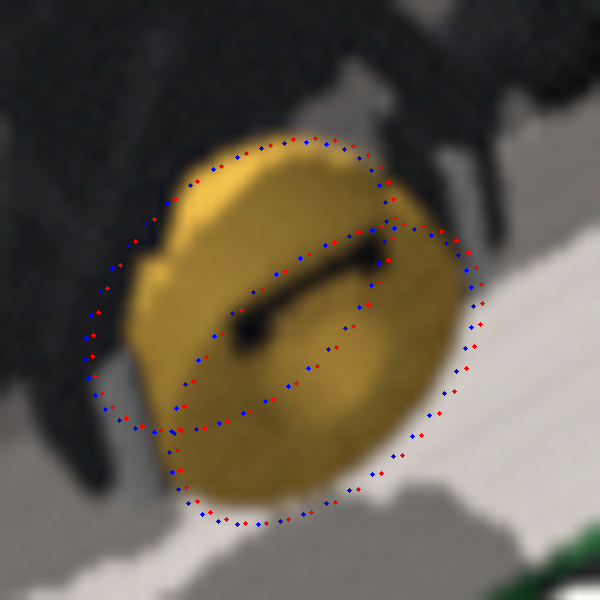

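```bash
python3 -m handwheel '[{"grip":50,"tx":10,"ty":2.5,"tz":0,"wx":0,"wy":0,"wz":0},{"grip":50,"tx":12,"ty":0,"tz":0,"wx":0,"wy":0,"wz":0},{"grip":50,"tx":5,"ty":0,"tz":0,"wx":0,"wy":0,"wz":0},{"grip":50,"tx":0,"ty":0,"tz":0,"wx":0,"wy":0,"wz":0},{"grip":50,"tx":0,"ty":0,"tz":0,"wx":0,"wy":0,"wz":0},{"grip":50,"tx":0,"ty":0,"tz":0,"wx":0,"wy":0,"wz":0},{"grip":50,"tx":0,"ty":0,"tz":0,"wx":0,"wy":0,"wz":0}]'
cat > st.py <<'E'
from h import *
s=sense(); p,R=tool(s)
y=np.radians(167.2); cx=np.array([np.cos(y),np.sin(y),0]);cy=np.array([-np.sin(y),np.cos(y),0])
r=p+R@np.array([-1.8,-17.5,0]); d=r-np.array([504.8,-112.7,60.3])
print("t",s["time_s"],"TCP",p,"ring rel pad face: x",d@cx,"y",d@cy,"z",d[2]); print("push",-np.array(s["force"])@cx,"side",np.array(s["force"])@cy,"fz",s["force"][2],"yaw",np.degrees(np.arctan2(R[1,0],R[0,0])),"pitch deg",np.degrees(R[2,0]),"torque",np.array(s["wrist_torque"]),s["grip_width"])
E
python3 st.py
```

```text
time_s: 10.33
eef_pos: [524.7, -117.2, 41.0]
ee_rot: [0.079, -0.08, -0.703, 0.703]
force: [0.6, 0.4, -3.2]
grip_width: 0.687
t 10.3333 TCP [ 524.696 -117.18    41.023] ring rel pad face: x -22.17868499329171 y -0.03919513262032796 z -1.7757875566074404
push 0.47397799338563196 side -0.4751517964703399 fz -3.1944238294257064 yaw 167.10047396444884 pitch deg -0.050034065755722695 torque [-0.036 -0.005 -0.026] 0.6870048034728958
```

```bash
python3 -m handwheel '[{"grip":50,"tx":2,"ty":-1.5,"tz":0,"wx":0,"wy":0,"wz":0},{"grip":50,"tx":2,"ty":0,"tz":0,"wx":0,"wy":0,"wz":0},{"grip":50,"tx":0,"ty":0,"tz":0,"wx":0,"wy":0,"wz":0},{"grip":50,"tx":0,"ty":0,"tz":0,"wx":0,"wy":0,"wz":0},{"grip":50,"tx":0,"ty":0,"tz":0,"wx":0,"wy":0,"wz":0}]'; python3 st.py
```

```text
time_s: 10.75
eef_pos: [520.2, -116.1, 42.3]
ee_rot: [0.079, -0.079, -0.703, 0.703]
force: [-0.3, -0.6, -3.9]
grip_width: 0.686
t 10.75 TCP [ 520.244 -116.107   42.311] ring rel pad face: x -17.6142672640701 y -0.0957978045863434 z -0.4889417864182235
push -0.10567073286686561 side 0.6712982664963805 fz -3.910927547969873 yaw 167.09219301644782 pitch deg -0.0031263121968679187 torque [ 0.071  0.075 -0.014] 0.6863390055345734
```

```bash
python3 -m handwheel '[{"grip":50,"tx":1,"ty":0,"tz":0,"wx":0,"wy":0,"wz":0},{"grip":50,"tx":1,"ty":0,"tz":0,"wx":0,"wy":0,"wz":0},{"grip":50,"tx":0,"ty":0,"tz":0,"wx":0,"wy":0,"wz":0},{"grip":50,"tx":0,"ty":0,"tz":0,"wx":0,"wy":0,"wz":0},{"grip":50,"tx":0,"ty":0,"tz":0,"wx":0,"wy":0,"wz":0}]'; python3 st.py
```

```text
time_s: 11.17
eef_pos: [518.5, -115.7, 42.4]
ee_rot: [0.079, -0.08, -0.703, 0.703]
force: [3.0, -0.2, -4.6]
grip_width: 0.686
t 11.1667 TCP [ 518.507 -115.71    42.351] ring rel pad face: x -15.822166519521815 y -0.1004189998323182 z -0.448027548230705
push 2.9837784341308864 side -0.502595535078105 fz -4.640948266881029 yaw 167.09967002174636 pitch deg -0.03696428592919554 torque [-0.03  -0.397  0.016] 0.6862113817100929
```

```bash
python3 -m handwheel '[{"grip":50,"tx":1,"ty":0,"tz":0,"wx":0,"wy":0,"wz":0},{"grip":50,"tx":1,"ty":0,"tz":0,"wx":0,"wy":0,"wz":0},{"grip":50,"tx":0,"ty":0,"tz":0,"wx":0,"wy":0,"wz":0},{"grip":50,"tx":0,"ty":0,"tz":0,"wx":0,"wy":0,"wz":0},{"grip":50,"tx":0,"ty":0,"tz":0,"wx":0,"wy":0,"wz":0},{"grip":50,"tx":0,"ty":0,"tz":0,"wx":0,"wy":0,"wz":0}]'; python3 st.py
```

```text
time_s: 11.67
eef_pos: [517.0, -115.4, 42.5]
ee_rot: [0.079, -0.08, -0.702, 0.703]
force: [6.8, -1.5, -8.1]
grip_width: 0.685
t 11.6667 TCP [ 517.009 -115.4     42.459] ring rel pad face: x -14.267443023690259 y -0.0725983844914014 z -0.3369458564454817
push 6.932645580447746 side -0.03732709424642035 fz -8.12876176635418 yaw 167.09751307361392 pitch deg -0.11955988584938249 torque [-0.051 -1.043  0.071] 0.6853241482227255
```

```bash
python3 -m handwheel '[{"grip":50,"tx":0.6,"ty":0.3,"tz":0,"wx":0,"wy":0,"wz":0},{"grip":50,"tx":0.6,"ty":0.3,"tz":0,"wx":0,"wy":0,"wz":0},{"grip":50,"tx":0,"ty":0,"tz":0,"wx":0,"wy":0,"wz":0},{"grip":50,"tx":0,"ty":0,"tz":0,"wx":0,"wy":0,"wz":0},{"grip":50,"tx":0,"ty":0,"tz":0,"wx":0,"wy":0,"wz":0},{"grip":50,"tx":0,"ty":0,"tz":0,"wx":0,"wy":0,"wz":0}]'; python3 st.py
python3 - <<'E'
from h import *
import pickle
c=eyes.capture("scene"); pickle.dump(c,open("s11.pkl","wb"))
cv2.imwrite("pics/s11.png",cv2.resize(c["pixels"][250:330,120:220,::-1],None,fx=7,fy=7,interpolation=cv2.INTER_CUBIC))
c=eyes.capture("wrist"); cv2.imwrite("pics/w11.png",c["pixels"][:,:,::-1]);pickle.dump(c,open("w11.pkl","wb"))
E
```

```text
time_s: 12.17
eef_pos: [516.5, -115.3, 42.4]
ee_rot: [0.078, -0.081, -0.702, 0.703]
force: [8.0, -0.9, -4.7]
grip_width: 0.686
t 12.1667 TCP [ 516.484 -115.307   42.399] ring rel pad face: x -13.702726654149705 y -0.050767482174174004 z -0.39379373920782257
push 7.9912324945523014 side -0.902838374340355 fz -4.699076507932815 yaw 167.09543225106006 pitch deg -0.22418140956017324 torque [-0.03  -1.129  0.125] 0.6861545183685582
```

View pics/s11.png

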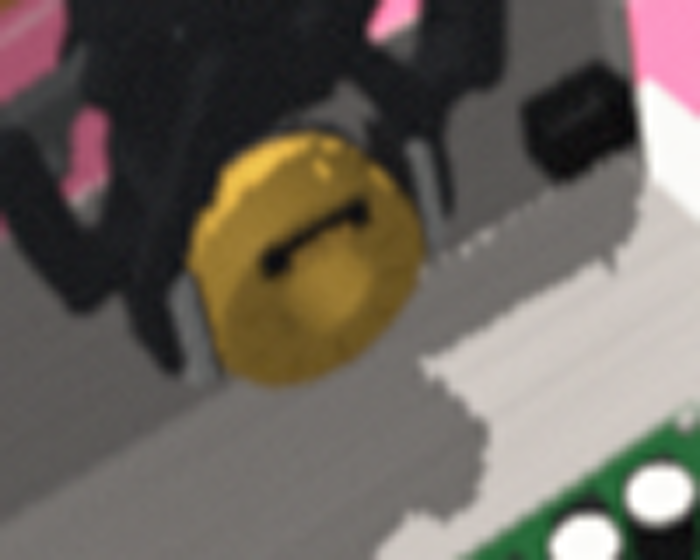

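View pics/w11.png

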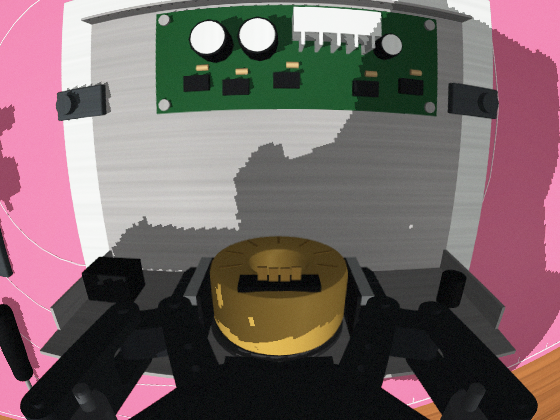

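```bash
python3 - <<'E'
from h import *
import pickle
c=pickle.load(open("w11.pkl","rb"))
cv2.imwrite("pics/w11a.png",cv2.resize(c["pixels"][225:375,180:380,::-1],None,fx=4,fy=4,interpolation=cv2.INTER_CUBIC))
b=cv2.resize(c["pixels"][250:390,30:530,::-1],None,fx=1.6,fy=4,interpolation=cv2.INTER_CUBIC)
cv2.imwrite("pics/w11b.png",cv2.convertScaleAbs(b,alpha=1.8))
E
```

```text
(no output)
```

View pics/w11a.png

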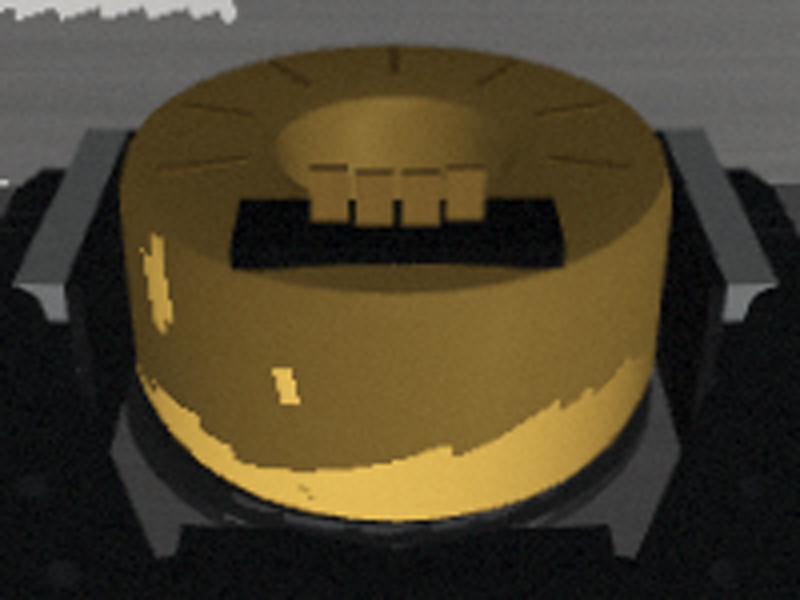

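View pics/w11b.png

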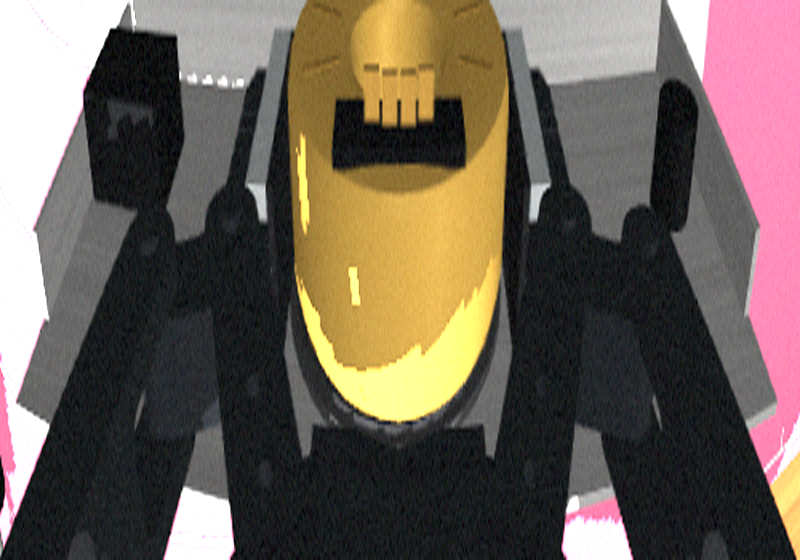

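```bash
python3 - <<'E'
from h import *
import pickle
c=pickle.load(open("w11.pkl","rb"))
b=cv2.resize(c["pixels"][305:365,200:356,::-1],None,fx=5,fy=9,interpolation=cv2.INTER_CUBIC)
b=(np.clip((b.astype(float)/120),0,1)**.55*255).astype(np.uint8)
cv2.imwrite("pics/w11c.png",b)
E
```

```text
(no output)
```

View pics/w11c.png

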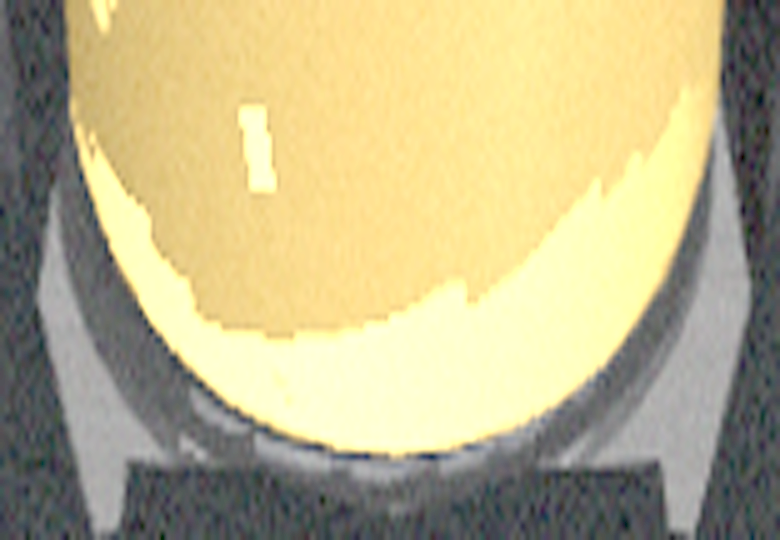

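```bash
python3 - <<'E'
from h import *
import pickle
from scipy.optimize import least_squares
c=pickle.load(open("w11.pkl","rb"))
y=np.radians(167.2); cx=np.array([np.cos(y),np.sin(y),0]);cy=np.array([-np.sin(y),np.cos(y),0])
O=np.array([504.8,-112.7,0])
P=lambda u,v:(200+u/5-.4,305+v/9-.4)
def plane(q,d):
    o,r=ray(c,P(*q),True); X=o+r*((d-(o-O)@cx)/(r@cx)); return [(X-O)@cy,X[2]]
def fit(pts,d,r):
    A=np.array([plane(q,d) for q in pts]); f=least_squares(lambda p:np.hypot(*(A-p[:2]).T)-r,[0,60]); return f.x,f.fun
for d in(7,8): print("pad@wall",fit([(78,300),(62,215),(120,400),(165,450),(700,300),(640,400)],d,31))
for d in(2,3):
  for r in(29,30): print("ring back",d,r,fit([(118,300),(180,400),(665,300),(592,400),(395,452),(80,170),(710,170)],d,r))
E
```

```text
pad@wall (array([ 0.114, 58.339]), array([-0.07 , -0.054,  0.278, -0.033,  0.436, -0.454]))
pad@wall (array([ 0.067, 57.518]), array([-0.013,  0.112,  0.229, -0.139,  0.572, -0.461]))
ring back 2 29 (array([ 0.721, 60.613]), array([ 0.144,  0.947,  0.042,  0.359, -1.343,  0.053,  0.504]))
ring back 2 30 (array([ 0.728, 59.274]), array([-0.015,  1.061, -0.122,  0.486, -1.004, -0.552, -0.113]))
ring back 3 29 (array([ 0.716, 59.666]), array([ 0.205,  0.926,  0.103,  0.326, -1.466,  0.26 ,  0.721]))
ring back 3 30 (array([ 0.724, 58.329]), array([ 0.034,  1.033, -0.073,  0.447, -1.128, -0.363,  0.085]))
```

```bash
python3 -m handwheel '[{"grip":50,"tx":0.6,"ty":0.1,"tz":0,"wx":0,"wy":0,"wz":0},{"grip":50,"tx":0.6,"ty":0.1,"tz":0,"wx":0,"wy":0,"wz":0},{"grip":50,"tx":0,"ty":0,"tz":0,"wx":0,"wy":0,"wz":0},{"grip":50,"tx":0,"ty":0,"tz":0,"wx":0,"wy":0,"wz":0},{"grip":50,"tx":0,"ty":0,"tz":0,"wx":0,"wy":0,"wz":0},{"grip":50,"tx":0,"ty":0,"tz":0,"wx":0,"wy":0,"wz":0}]'; python3 st.py; python3 -m handwheel '[{"grip":50,"tx":0,"ty":0,"tz":0,"wx":0,"wy":0,"wz":0},{"grip":50,"tx":0,"ty":0,"tz":0,"wx":0,"wy":0,"wz":0},{"grip":50,"tx":0,"ty":0,"tz":0,"wx":0,"wy":0,"wz":0},{"grip":50,"tx":0,"ty":0,"tz":0,"wx":0,"wy":0,"wz":0}]'; python3 st.py
```

```text
time_s: 12.77
eef_pos: [515.8, -115.2, 42.4]
ee_rot: [0.078, -0.081, -0.702, 0.703]
force: [10.1, -0.3, -3.7]
grip_width: 0.684
t 12.7667 TCP [ 515.78  -115.167   42.417] ring rel pad face: x -12.962458776092742 y -0.032558433689600666 z -0.3740143923181307
push 9.902327907178332 side -1.965639292062474 fz -3.7038517930777584 yaw 167.09121162803473 pitch deg -0.29863041827573605 torque [-0.037 -1.385  0.195] 0.6839002460597633
time_s: 13.1
eef_pos: [515.8, -115.2, 42.4]
ee_rot: [0.078, -0.081, -0.702, 0.703]
force: [10.1, 0.7, -4.8]
grip_width: 0.684
t 13.1 TCP [ 515.758 -115.153   42.416] ring rel pad face: x -12.93858055157798 y -0.040500130530104324 z -0.37506190557547825
push 9.699363548736198 side -2.965683221527049 fz -4.787728873722321 yaw 167.08992045908292 pitch deg -0.29632901679784324 torque [-0.014 -1.409  0.108] 0.6841049246738261
```

```bash
python3 -m handwheel '[{"grip":50,"tx":0,"ty":0,"tz":0,"wx":0,"wy":0,"wz":0},{"grip":50,"tx":0,"ty":0,"tz":0,"wx":0,"wy":0,"wz":0},{"grip":50,"tx":0,"ty":0,"tz":0,"wx":0,"wy":0,"wz":0},{"grip":50,"tx":0,"ty":0,"tz":0,"wx":0,"wy":0,"wz":0},{"grip":50,"tx":0,"ty":0,"tz":0,"wx":0,"wy":0,"wz":0},{"grip":50,"tx":0,"ty":0,"tz":0,"wx":0,"wy":0,"wz":0},{"grip":50,"tx":0,"ty":0,"tz":0,"wx":0,"wy":0,"wz":0},{"grip":50,"tx":0,"ty":0,"tz":0,"wx":0,"wy":0,"wz":0}]'; python3 st.py
python3 - <<'E'
from h import *
s=eyes.capture("scene")["pixels"]; w=eyes.capture("wrist")["pixels"]
cv2.imwrite("pics/fin.png",np.hstack([cv2.resize(s[140:350,80:360],(400,300)),cv2.resize(w,(400,300))])[:,:,::-1])
E
```

```text
time_s: 13.77
eef_pos: [515.8, -115.2, 42.4]
ee_rot: [0.078, -0.081, -0.702, 0.703]
force: [11.2, -1.1, -3.5]
grip_width: 0.686
t 13.7667 TCP [ 515.765 -115.156   42.408] ring rel pad face: x -12.946206680624261 y -0.03994909205073099 z -0.382721708230477
push 11.207407958257349 side -1.396108298868989 fz -3.4581777377217997 yaw 167.09200558823437 pitch deg -0.2971491594243709 torque [-0.041 -1.356  0.145] 0.6855934684003762
```

View pics/fin.png

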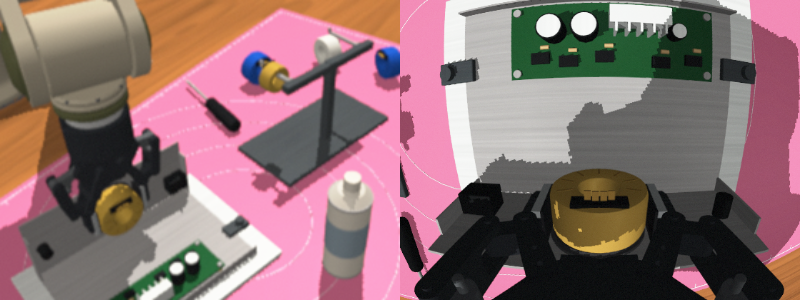

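```bash
python3 -c "
from rig import ctrl,sense
print(ctrl.finish_job()); print(sense()['force'])"
```

```text
the job is handed in; nothing more can be done
None
the job is handed in; nothing more can be done
```

The larger ring is held against the rubber pad on the chassis wall, plain face in and tags facing away, so you can put the bolt through. I handed the job in at about 14 s, with a 70 N grip. No verdict came back, so what follows rests on my own checks.

I gripped it on its peg, lifted it about 11 mm over the stop and slid it off. I then carried it over the rack, turned it 180° and pressed it onto the pad.

**Last checks:**
- **Push:** readings were between 9.7 and 11.2 N and steady, with about 0.5–1 N of noise. The arm was not moving.
- **Centring:** sideways error was 0 to 0.7 mm. By TCP height and the ring's hanging height on the peg, the ring's centre is about 60 mm up.
- **Angles:** axis within about 0.4° in yaw and 0.3° in pitch.
- **Other objects:** the last scene picture showed the small ring, spray can and screwdriver where they started. I judged this by eye and did not measure it.

**Checks that disagreed:**
- **Ring height:** the cameras did not agree with that estimate. The wrist camera put the ring 1–2 mm above the pad centre, and the scene camera also put it slightly high. An earlier wrist overlay suggested it sat 3–4 mm lower in the grip. All of these are inside the 5 mm limit.
- **Heights at the rack:** heights triangulated from two wrist views came out 5–12 mm low because the two views were too close together. I used the peg height you gave instead.
- **Sideways force:** the sensor showed 1–3 N sideways at the end, which I put down to friction on the pad.

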